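Set a pencil marking gauge over a plate

ROBOT

A 7-joint arm with a two-finger parallel gripper is mounted at the origin on the work surface. World frame = base frame: x ahead of the robot, y to its left, z up, the work surface at z = 0. Lengths are in m, angles in rad, forces in N, time in s.
With the tool pointing down it reaches from about 0.4 to 0.9 m from the base axis. Payload 5.6 kg.
Tool frame: the origin (TCP) lies midway between the tips of the shut fingers; the grasp point (between the pads) lies 19 mm behind it; y points along the fingers, z is the direction in which the jaws open and shut, and the axes are right-handed (so a half turn about y gives the same grasp; the last joint's range is limited). The gripper opens to 92 mm and grips with 3 to 60 N. Pads are 20 mm wide; open, the fingers measure 128 mm over their backs; the gripper's body (75 mm by 189 mm) begins 69 mm behind the grasp point.
Start: joints at [1.208, 0.468, -0.012, 1.603, 0.006, 1.071, -0.056], TCP at [0.204, -0.617, 0.215] pointing down, gripper open.
Joint ranges: [-2.53, 2.53], [-0.31, 2.02], [-1.57, 1.55], [0.28, 2.44], [-1.29, 4.43], [0.15, 1.84], [-2.92, 2.92]. Speed limits (rad/s): [2.57, 2.57, 3.14, 3.14, 3.14, 3.14, 3.14].

INTERFACE

Orientations are given as a 3x3 rotation matrix whose columns are the frame's x, y, z axes.
In Python, from station import env, effector, solver, viewer, workorder, search_frame, tip_of gives the robot as it stands. Calls block until the motion is done:
- env.reach(position, orientation): joint-space move of the TCP to a pose.
- env.movel(position, frame=None, rate=0.15): straight line of the TCP; frame=None keeps the orientation; rate is the mean speed in m/s.
- env.goto_joints(angles): joint-space move.
- effector.release() and effector.grasp(squeeze=None): open the fingers fully, or close them until they stop; squeeze is the grip in N (None keeps the last).
- env.pause(seconds).
- solver.inverse_kinematics(position, orientation): joint angles nearest the present ones, or None.
- env.sense(): the state.
- viewer.read_camera(name): name is "scene" or "top" or "wrist"; returns (picture, depth): 384x512x3 uint8, red, green, blue; 384x512 float32, m along the optical axis (not along the pixel's ray), 0 where there is no reading.
- viewer.camera_info(name): a dict with "intrinsics" (3x3 intrinsics, pixels), "eye" and "rotation" of the camera in the world; the wrist camera has in their place "T_tool_cam" (4x4, takes a point from camera to tool coordinates, whose origin is the TCP and whose axes are the tool frame's). Camera axes: x right, y up, looking along -z (the intrinsics and any distortion apply to the point x, -y, -z); pixel columns grow to the right and rows downward; lengths in m; the calibration is good to about 2 mm. A picture is of the moment at which its call begins: read the wrist's pose just before it. camera_info takes no time and is no camera call.
A pose or a line that the arm cannot do raises env.PlanningError and nothing moves.
- workorder.finish_job(): hands the job in, once; it reports no verdict.
Trained networks look in the newest picture that a camera, given by its name, has taken for a name from the list of things; names that differ only in an ending like _2 or _b are one class to them, and where a whole thing is asked for, a point or a joint stands for the part that bears it (a point fixed in the world has none). Each returns a list of dicts, best first, with "score" (0 to 1); they miss things now and then, are a little off and sometimes report something else, mostly with a low value. They report only what shows in the picture. A call takes as long as a camera call.
- search_frame(camera, name): "at" ([x, y, z] in m, in world coordinates, good to about 4 mm: the middle of the surface that is visible of it).
- tip_of(camera, name): "at" ([x, y, z] in m, in world coordinates, good to about 4 mm: a listed point, or the origin of a listed thing).
The state is a dict: "t": time; "joint_positions": joint angles; "joint_velocities": joint speeds; "tau": joint torques, N m; "ee_pos": TCP position; "tcp_rot": TCP orientation; "wrist_force": force on the tool from outside, world axes, zero at the start; "moment": the same for the moment, N m; "gripper_width": finger opening in m.
Only numpy, scipy, OpenCV 4.12 (cv2) and the standard library are available. Lean on these libraries where they do the work, as an engineer would, in place of code of your own. Each camera call takes 0.05 s, during which the arm holds its last target.

TASK

On the marking gauge, first raise the pencil by pressing its lift paddle all the way down, so that it will clear the plate. Then pinch the grip so that its lock button is squeezed in, pull the telescoping arm out until the second long mark on its scale stands at the mouth of the sleeve, and finish while holding it there: keep pinching the grip with the button in, pencil still raised. Do not shift the plate or disturb the other things on the table.

Things in the scene. Friction and masses are not known exactly. Their poses are not given: they have to be found in the camera images.
- gauge: the marking gauge's fixed stand: grey base plate 110 x 120 mm, steel post, and on it a level grey sleeve (175 x 30 x 35 mm); the arm's centre line is 150 mm above the table. Origin: on the table under that line, 60 mm behind the sleeve's mouth. Its +x points out of the mouth, the way the arm pulls out; +y is the side of the lock button and of the lift paddle; z is up.
- sleeve_mouth (a point): top edge of the dark steel collar at the sleeve's mouth, where the scale is read (166 mm above the table)
- boom (a joint): how far the telescoping arm (flat aluminium bar, 18 mm wide, 14 mm high) is out, in m: 0 fully in, 0.135 end stop. On top: a black tick every 10 mm, a long mark right across every 40 mm; at 0.040, 0.080, 0.120 the first, second, third long mark is at the collar's front face. Starts 0.005 to 0.030 out, no long mark showing. Locked it holds about 20 N; unlocked it slides with 1 N of friction.
- second_long_mark (a point): middle of the second long mark, on the bar's top face; hidden inside the sleeve until it comes out (0.080 m behind the collar's face when the arm is fully in)
- grip_center (a point): centre of the black rubber grip block (grip_block) on the bar, 50 mm beyond the collar plus the extension, 150 mm above the table. The block is 30 mm long (gauge x), 24 mm wide (gauge y), 36 mm high. It moves along gauge x only.
- lock_button (a joint): travel in m of the steel lock button (face 20 x 24 mm) in the grip block's +y side: about -0.0025 out, 0.005 fully in, over 0.003 = squeezed. Its face is 21 mm from the bar's centre line when out, 13.5 mm fully in; the block's other face is at 12 mm, so a pinch across closes from 33 to 25.5 mm. Spring 4 to 6.3 N. Out = arm locked, squeezed = arm free; it springs out and locks when let go.
- pen_lever (a joint): angle in rad of the pen lift, a steel rocker on the bar's outer end, 65 mm beyond the grip's centre, pivoting about a lengthwise line 160 mm above the table: 0 (to 0.12 at the start) = pencil lowered, 0.5 = stop, fully raised; over 0.40 = raised. Pressing its flat paddle down raises the pencil on the other side; about 1 N moves it and it stays where it is left.
- paddle (a point): centre of the top face of the lift's paddle (26 mm along gauge x, 30 mm across), on the +y side, about 49 mm from the bar's centre line; it slopes up away from the bar. It stands about 178 mm above the table with the pencil lowered and 152 mm with it fully raised.
- pencil_tip (a point): tip of the pencil (7 mm thick) on the rocker's -y side, 42 mm from the bar's centre line; 69 mm above the table when lowered (below the plate's rim), about 100 mm when raised
- wheel: fixed low banding wheel, 170 mm across, top 55 mm above the table; origin on the table at its axis
- plate: loose terracotta plate, 200 mm across, 22 mm high, on the wheel, its rim 77 mm above the table; beyond the arm's end; origin under its centre
- mug: white ceramic mug, 76 mm across, 85 mm high; leave it alone
- cutter: star-shaped steel cutter, about 75 mm across, 22 mm high; leave it alone
- scraper: wooden-handled spatula, 170 mm long, lying flat; leave it alone
- rolling_pin: wooden rolling pin, 360 mm long, 56 mm thick; leave it alone
- bowl: white bowl, 130 mm across, 50 mm high; leave it alone
- nippers: steel tile nippers with rubber handles, about 180 mm long; leave it alone
- phone: black phone, 58 x 115 x 11 mm; leave it alone

How it is judged:
By the outcome, as a careful person would: the job done as asked, in the order asked, and still so for the second after the job is handed in, while the arm keeps its last pose, push and grip.
It also fails if it takes over 45 s, if anything falls off the work surface, if the arm or the gripper's body presses on something with over 40 N, if the wrist force passes 120 N, or if a joint passes its speed limit or range.

## Working session

There is one attempt and no reset: what is moved stays moved. The work goes in short steps, each a Python script; the robot and the scene stay as the last script left them, time stands still between calls to the robot, and variables do not carry over. Pictures are saved under pics/ and viewed, and the job is handed in when it is done.

```bash
ls; mkdir -p pics; python3 - <<'E'
from station import *
import cv2
for c in ["scene","top","wrist"]:
    p,d=viewer.read_camera(c); cv2.imwrite(f"pics/{c}0.png",p[:,:,::-1])
    i=viewer.camera_info(c); print(c,i)
    for n in ["gauge","sleeve_mouth","grip_center","paddle","pencil_tip","plate","second_long_mark"]:
        print(n,[(round(r["score"],2),[round(float(v),3) for v in r["at"]]) for r in tip_of(c,n)[:2]])
s=env.sense(); print({k:s[k] for k in ["t","ee_pos","tcp_rot","gripper_width","wrist_force"]})
E
```

```text
pics
scene {'intrinsics': array([[371.62786519,   0.        , 255.26234861],
       [  0.        , 371.62786519, 185.77852213],
       [  0.        ,   0.        ,   1.        ]]), 'eye': array([ 1.58067082, -0.27379227,  0.92270522]), 'rotation': array([[ 0.25169542, -0.56768054,  0.7838292 ],
       [ 0.96776907,  0.1547526 , -0.19868232],
       [-0.00851152,  0.80857309,  0.58833419]])}
gauge [(0.97, [0.559, 0.163, -0.003])]
sleeve_mouth [(0.83, [0.546, 0.105, 0.167])]
grip_center [(0.58, [0.527, 0.033, 0.15])]
paddle [(0.44, [0.563, -0.047, 0.178])]
pencil_tip [(0.74, [0.563, -0.047, 0.179]), (0.49, [0.473, -0.025, 0.072])]
plate [(0.68, [0.457, -0.154, 0.051]), (0.38, [0.641, -0.432, -0.004])]
second_long_mark []
top {'intrinsics': array([[490.88846174,   0.        , 252.81872744],
       [  0.        , 490.88846174, 189.32579856],
       [  0.        ,   0.        ,   1.        ]]), 'eye': array([0.27049878, 0.00682011, 1.57636817]), 'rotation': array([[-0.02212229,  0.98554834, -0.16794364],
       [-0.99973675, -0.02078506,  0.00971628],
       [ 0.00608514,  0.16811437,  0.
[... 628 characters left out ...]
08147290e-04,  2.55073445e-01, -9.66921659e-01,
        -1.69319906e-01],
       [ 9.99999945e-01,  1.97496254e-04,  2.67367398e-04,
        -6.58288958e-04],
       [ 0.00000000e+00,  0.00000000e+00,  0.00000000e+00,
         1.00000000e+00]])}
gauge []
sleeve_mouth []
grip_center []
paddle []
pencil_tip []
plate []
second_long_mark []
{'t': 1.2, 'ee_pos': array([ 0.20431304, -0.61707896,  0.21463959]), 'tcp_rot': array([[-9.49323497e-01, -9.48178444e-06,  3.14300650e-01],
       [-3.14300647e-01, -1.08667377e-04, -9.49323491e-01],
       [ 4.31555079e-05, -9.99999994e-01,  1.00180363e-04]]), 'gripper_width': 0.0915329193751147, 'wrist_force': array([ 0.08309427, -0.28270495,  0.01068785])}
```

View pics/scene0.png

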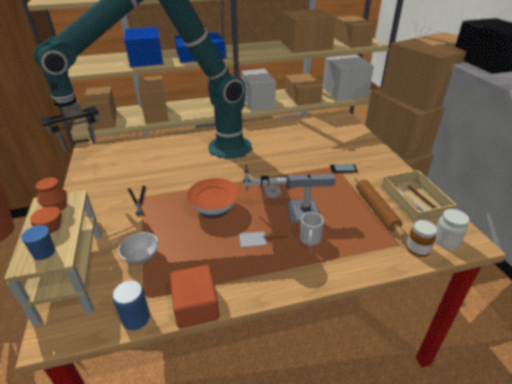

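View pics/top0.png

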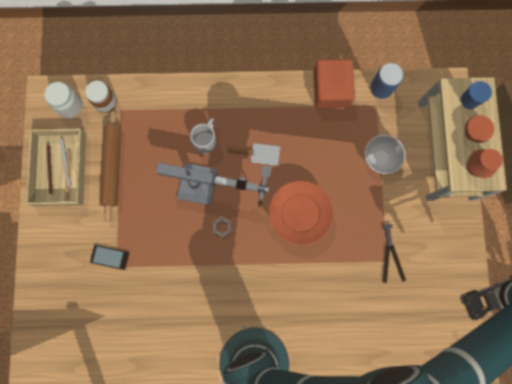

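The pictures show the gauge near the middle of the table. In the top view its sleeve is around px (190,175), the grip and rocker run from (235,183) to (265,185), and the plate is at (300,212). The arm pulls out roughly along world -y. Next I'll fix the axis from depth and hover for a closer look.

```bash
cat > h.py <<'E'
from station import *
import numpy as np, cv2
def cloud(c):
    s=env.sense(); p,d=viewer.read_camera(c); i=viewer.camera_info(c); K=i["intrinsics"]
    v,u=np.mgrid[:384,:512]
    P=np.stack([(u-K[0,2])/K[0,0]*d,-(v-K[1,2])/K[1,1]*d,-d],-1)
    if c=="wrist":
        T=i["T_tool_cam"]; P=P@T[:3,:3].T+T[:3,3]; P=P@s["tcp_rot"].T+s["ee_pos"]
    else: P=P@i["rotation"].T+i["eye"]
    P[d==0]=np.nan
    return p,P
def proj(c,X):
    i=viewer.camera_info(c); K=i["intrinsics"]
    X=np.atleast_2d(X)
    if c=="wrist":
        s=env.sense(); T=i["T_tool_cam"]; X=(X-s["ee_pos"])@s["tcp_rot"]; X=(X-T[:3,3])@T[:3,:3]
    else: X=(X-i["eye"])@i["rotation"]
    return np.stack([K[0,2]+K[0,0]*X[:,0]/-X[:,2],K[1,2]-K[1,1]*X[:,1]/-X[:,2]],-1)
def R_of(g):  # tool x = gauge x, down
    x=np.array([g[0],g[1],0.]);y=np.array([0,0,-1.]);return np.stack([x,y,np.cross(x,y)],-1)
def save(p,n,k=1): cv2.imwrite("pics/"+n,cv2.resize(p[:,:,::-1],None,fx=k,fy=k,interpolation=cv2.INTER_CUBIC))
E
python3 - <<'E'
from h import *
p,P=cloud("top")
m=(P[...,2]>.158)&(P[...,2]<.175)&(abs(P[...,0]-.57)<.1)&(P[...,1]>.095)&(P[...,1]<.3)
q=P[m]; print(len(q),q[:,2].mean()); r=cv2.minAreaRect((q[:,:2]*1000).astype(np.float32)); print(r)
c=cv2.boxPoints(r);print(c)
g=np.array([-.19,-.98]);g/=np.linalg.norm(g)
E
```

```text
579 0.16343546575326373
((561.9129028320312, 186.78005981445312), (181.8132781982422, 34.57804489135742), 77.93289184570312)
[[526.0012   101.496544]
 [559.8152    94.26775 ]
 [597.8246   272.06357 ]
 [564.0106   279.29236 ]]
```

```bash
python3 - <<'E'
from h import *
g=np.array([-.209,-.978]);g/=np.linalg.norm(g)
m=np.array([.547,.104]); t=m+g*.05
R=R_of(g); 
env.reach(np.r_[t,.31],R)
s=env.sense(); print(s["t"],s["ee_pos"],s["joint_positions"].round(2))
p,P=cloud("wrist"); np.save("w1.npy",P); save(p,"w1.png",1.5)
for n in ["sleeve_mouth","grip_center","paddle","gauge"]:
    print(n,[(round(r["score"],2),[round(float(v),4) for v in r["at"]]) for r in tip_of("wrist",n)[:2]])
E
```

```text
3.9167 [0.53675435 0.05390503 0.30975136] [ 0.46  0.29 -0.76  1.72  0.21  1.21 -0.56]
sleeve_mouth [(0.56, [0.5486, 0.1034, 0.1688])]
grip_center [(0.73, [0.5298, 0.0283, 0.1509])]
paddle [(0.92, [0.5657, -0.0467, 0.1738]), (0.19, [0.4166, 0.0973, -0.0059])]
gauge [(0.4, [0.7001, 0.148, 0.0055])]
```

View pics/w1.png

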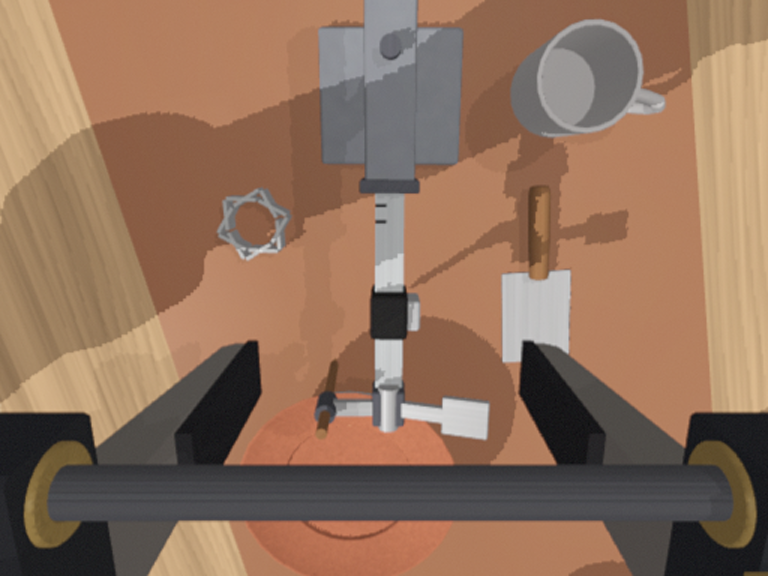

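The wrist view is aligned with the gauge. The collar's front edge is at row 192, with two ticks at rows 205 and 221, which puts the extension near 28 mm. The grip is at (390,312) with its button on the right, the paddle at (465,418) and the pencil on the left. I'll measure these more precisely.

```bash
python3 - <<'E'
from h import *
P=np.load("w1.npy"); im=cv2.imread("pics/w1.png")
p=cv2.resize(im,(512,384),interpolation=cv2.INTER_AREA).mean(-1)
g=np.array([-.209,-.978]);g/=np.linalg.norm(g); n=np.array([-g[1],g[0]])
print("n",n)
o=np.array([.547,.104])
U=(P[...,:2]-o)@g; V=(P[...,:2]-o)@n; Z=P[...,2]
def st(name,m):
    print(name,m.sum(),"u",np.nanpercentile(U[m],[1,50,99]).round(4),"v",np.nanpercentile(V[m],[1,50,99]).round(4),"z",np.nanpercentile(Z[m],[1,50,99]).round(4))
    if m.sum()>20:
        r=cv2.minAreaRect((P[m][:,:2]*1000).astype(np.float32));print("   ",r)
st("sleeve",(U<-.02)&(U>-.15)&(Z>.155)&(abs(V)<.03)&(np.arange(384)[:,None]<120))
st("collar",(U<.01)&(U>-.02)&(Z>.162)&(abs(V)<.03))
st("bar",(U>.005)&(U<.055)&(Z>.14)&(abs(V)<.03))
st("grip",(U>.045)&(U<.11)&(Z>.161)&(abs(V)<.035)&(p<70))
st("gripall",(U>.055)&(U<.10)&(Z>.13)&(abs(V)<.035))
st("paddle",(U>.11)&(U<.18)&(Z>.15)&(V>.03)&(V<.08)&(Z<.2))
np.set_printoptions(linewidth=150)
c=257
for r in range(118,155): print(r,p[r,251:268:2].astype(int),U[r,c].round(4),Z[r,c].round(4))
print(proj("wrist",np.c_[[o+g*a for a in (0,.02,.078)],[.166,.157,.168]]))
E
```

```text
n [ 0.97791932 -0.20898276]
sleeve 3659 u [-0.1043 -0.0648 -0.0216] v [-0.0146  0.0002  0.0146] z [0.1601 0.1622 0.1727]
    ((560.2544555664062, 165.61874389648438), (84.58951568603516, 29.813678741455078), 77.75579833984375)
collar 609 u [-0.0199 -0.007  -0.0008] v [-0.0176  0.0002  0.0171] z [0.162  0.1643 0.1665]
    ((548.8535766601562, 114.15670013427734), (19.20626449584961, 35.148704528808594), 77.94573211669922)
bar 11395 u [0.0106 0.0257 0.0491] v [-0.0293 -0.0001  0.0293] z [0.1553 0.4138 0.4159]
    ((539.5155639648438, 76.40028381347656), (49.504905700683594, 48.81298828125), 35.660091400146484)
grip 730 u [0.0622 0.0756 0.0907] v [-0.0124 -0.001   0.0105] z [0.163  0.1669 0.1687]
    ((530.2046508789062, 29.34896469116211), (29.061622619628906, 23.124515533447266), 77.26698303222656)
gripall 1220 u [0.0556 0.0739 0.0994] v [-0.0124  0.001   0.0183] z [0.1421 0.1659 0.1684]
    ((533.8375244140625, 27.584177017211914), (44.47445297241211, 31.904451370239258), 78.80896759033203)
paddle 835 u [0.1295 0.1414 0.1553] v [0.0305 0.0475 0.0622] z [0.1689 0.175  0.1795]
    ((56
[... 1477 characters left out ...]

144 [163 163 162 163 159 159 163 165 162] 0.0143 0.1567
145 [160 161 159 162 159 160 163 164 162] 0.0154 0.1558
146 [124 121 120 139 159 160 164 164 162] 0.0162 0.1567
147 [ 74  70  69 113 159 160 163 164 162] 0.0173 0.1549
148 [ 80  77  77 121 159 159 163 165 162] 0.0181 0.1561
149 [140 139 138 151 159 159 163 164 162] 0.019 0.1567
150 [163 161 160 162 159 159 163 164 163] 0.02 0.1557
151 [164 162 161 163 160 160 162 165 162] 0.0211 0.1551
152 [162 161 160 163 160 159 162 164 163] 0.0217 0.157
153 [161 160 160 163 159 160 162 164 163] 0.0228 0.1561
154 [162 161 160 163 159 160 163 165 163] 0.0237 0.1564
[[260.22701656 129.93604296]
 [260.22232185 150.98927738]
 [260.2715875  213.7568579 ]]
```

```bash
python3 - <<'E'
from h import *
P=np.load("w1.npy")
g=np.array([-.209,-.978]);g/=np.linalg.norm(g); n=np.array([-g[1],g[0]]);o=np.array([.547,.104])
U=(P[...,:2]-o)@g; V=(P[...,:2]-o)@n; Z=P[...,2]
m=(U>.09)&(U<.19)&(V<-.02)&(V>-.075)&(Z>.085)&(Z<.3)
print(m.sum(),np.percentile(Z[m],[1,50,99,100]))
m=(U>.12)&(U<.165)&(V>-.02)&(V<.02)&(Z>.1)&(Z<.3); print(np.percentile(Z[m],[50,99,100]))
for v in np.arange(.01,.07,.005):
    m=(U>.125)&(U<.16)&(abs(V-v)<.0025)&(Z>.13)&(Z<.2); print(v.round(3),m.sum(),np.median(Z[m]).round(4))
E
```

```text
677 [0.08922512 0.16310275 0.1960139  0.19689786]
[0.16407698 0.16771252 0.1688586 ]
0.01 90 0.1641
0.015 56 0.1659
0.02 59 0.1674
0.025 59 0.169
0.03 65 0.1703
0.035 122 0.1718
0.04 129 0.173
0.045 135 0.1744
0.05 141 0.1758
0.055 137 0.1771
0.06 136 0.1784
0.065 3 0.177
```

```bash
cat >> h.py <<'E'
g=np.array([-.209,-.978]);g/=np.linalg.norm(g); n=np.array([-g[1],g[0]]);o=np.array([.547,.104])-g*.0004
def W(u,v,z): return np.r_[o+g*u+n*v,z]
RG=R_of(g)
def S():
    s=env.sense(); d=s["ee_pos"][:2]-o
    print("t",round(s["t"],2),"u %.4f v %.4f z %.4f"%(d@g,d@n,s["ee_pos"][2]),"F",s["wrist_force"].round(1),"w",round(s["gripper_width"],4)); return s
E
python3 - <<'E'
from h import *
best=None
for k in (1,-1):
    R=R_of(-k*n)  # tool x = -+n
    q=solver.inverse_kinematics(W(.143,.05,.23),R); print(k,q)
    if q is not None:
        d=abs(q-env.sense()["joint_positions"]).max()
        if best is None or d<best[0]: best=(d,R,k)
d,R,k=best; print(k,d)
effector.grasp(10)
env.reach(W(.143,.05,.23),R); S()
env.movel(W(.143,.05,.186),rate=.15); s=S()
F0=s["wrist_force"][2]
z=.186
while z>.144:
    z-=.004 if z>.162 else .002
    env.movel(W(.143,.05,z),rate=.06)
    s=env.sense(); f=s["wrist_force"][2]-F0
    if f>9: break
S(); print(z,f)
E
```

```text
1 [ 0.35682642  0.35264097 -0.41752509  1.7703689   0.16194149  1.0523947
 -1.89976479]
-1 [ 0.74628665  0.50320405 -0.96394948  1.74714351  0.45280838  1.13246189
  1.0022498 ]
1 1.3413198893173763
t 6.72 u 0.1425 v 0.0501 z 0.2303 F [ 1.1  0.4 -0.2] w 0.0004
t 7.17 u 0.1427 v 0.0501 z 0.1863 F [-0.3 -0.2  1.1] w 0.0003
t 9.92 u 0.1429 v 0.0503 z 0.1536 F [-3.7  0.2 12.6] w 0.0008
0.15199999999999997 11.529190797219284
```

```bash
python3 - <<'E'
from h import *
env.movel(W(.143,.05,.24),rate=.2)
effector.release()
env.reach(W(.06,0,.30),RG); S()
p,P=cloud("wrist"); np.save("w2.npy",P); save(p,"w2.png",1.5)
U=(P[...,:2]-o)@g; V=(P[...,:2]-o)@n; Z=P[...,2]
for v in np.arange(.01,.07,.01):
    m=(U>.125)&(U<.16)&(abs(V-v)<.0025)&(Z>.13)&(Z<.2); print(v.round(3),m.sum(),np.median(Z[m]).round(4))
m=(Z>.161)&(U>.05)&(U<.1)&(abs(V)<.035)&(p.mean(-1)<70); print(np.percentile(U[m],[1,99]),np.percentile(V[m],[1,99]))
E
```

```text
t 13.11 u 0.0605 v 0.0001 z 0.2998 F [ 0.4 -0.3 -0.3] w 0.0919
0.01 79 0.159
0.02 55 0.157
0.03 56 0.155
0.04 124 0.1531
0.05 121 0.1509
0.06 120 0.1491
[0.0626916 0.0906278] [-0.01227133  0.00982568]
```

View pics/w2.png

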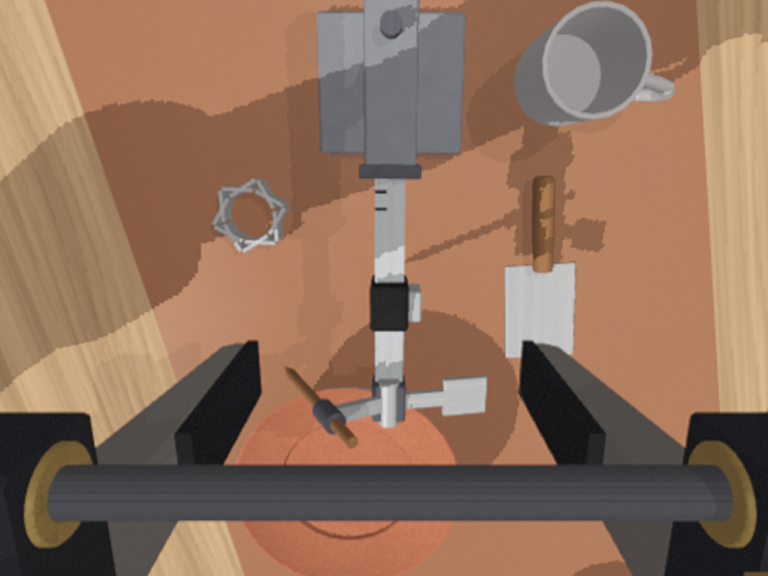

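The paddle's slope went from +0.27 to -0.20 rad, so it turned 0.47 rad and reached the stop. The pencil in the picture, at (320,405), is tilted up, and the arm hasn't moved (ticks at rows 191 and 208). Now the pinch.

```bash
python3 - <<'E'
from h import *
s=S();F0=s["wrist_force"]
env.reach(W(.078,.0005,.22),RG)
env.movel(W(.078,.0005,.132),rate=.12); S()
effector.grasp(22); s=S(); env.pause(.2); s=S()
f=s["wrist_force"]; print("gauge force u,v",f[:2]@g,f[:2]@n)
p,P=cloud("scene"); save(p[120:270,200:400],"s3.png",4)
p,P=cloud("top"); save(p[130:250,140:340],"t3.png",4)
E
```

```text
t 13.16 u 0.0605 v 0.0001 z 0.2998 F [ 0.1  0.2 -0.5] w 0.0922
t 14.47 u 0.0776 v 0.0012 z 0.1328 F [ 0.6 -0.1 -0.2] w 0.0916
t 15.48 u 0.0780 v 0.0003 z 0.1320 F [-0.1 -0.2  1.2] w 0.0249
t 15.68 u 0.0780 v 0.0003 z 0.1320 F [-2.  -0.4  1.6] w 0.0254
gauge force u,v 0.7761781573781987 -1.8288889208369834
```

View pics/t3.png

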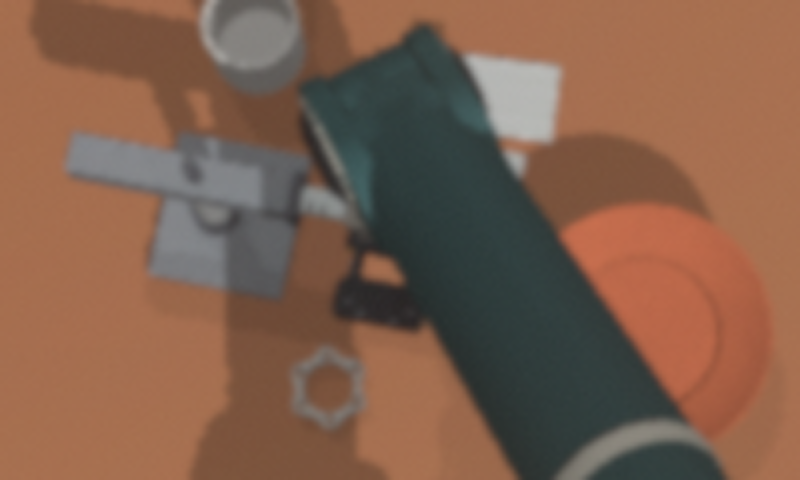

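View pics/s3.png

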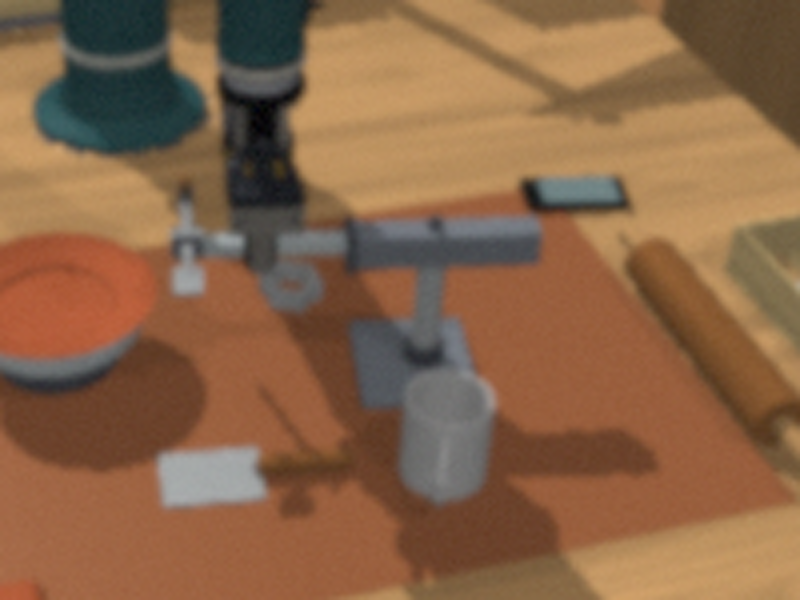

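The width is 25.4 mm, so the button is fully in. The scene picture shows the pads on the grip at (265,245) and everything else in place. Pulling 52 mm.

```bash
python3 - <<'E'
from h import *
env.movel(W(.10,.0003,.132),rate=.05); s=S(); print(s["wrist_force"][:2]@g)
if abs(s["wrist_force"][:2]@g)<8:
    env.movel(W(.1299,.0003,.132),rate=.05); s=S(); env.pause(.2); s=S(); print(s["wrist_force"][:2]@g)
for c,sl in (("scene",np.s_[150:230,220:340]),("top",np.s_[150:230,170:290]),("wrist",np.s_[:,:])):
    p,P=cloud(c); save(p[sl],c+"4.png",1.5 if c=="wrist" else 6)
    print(c,proj(c,[W(0,0,.166),W(0,0,.157),W(.13,0,.157)]).round(1).tolist())
    for nme in ["second_long_mark","sleeve_mouth","grip_center","pencil_tip","paddle","plate"]:
        print(nme,[(round(r["score"],2),[round(float(v),4) for v in r["at"]], ((np.array(r["at"])[:2]-o)@g).round(4)) for r in tip_of(c,nme)[:2]])
E
```

```text
t 16.38 u 0.1009 v 0.0001 z 0.1320 F [-2.7 -0.1  3.9] w 0.0252
0.6842206108077502
t 17.12 u 0.1317 v -0.0002 z 0.1320 F [-5.3  0.1  6.3] w 0.025
t 17.32 u 0.1316 v -0.0002 z 0.1320 F [-5.  -0.5  6.1] w 0.0253
1.525693706319692
scene [[286.6, 176.4], [286.5, 178.5], [250.4, 179.7]]
second_long_mark [(0.57, [0.5472, 0.1073, 0.1578], np.float64(-0.0029))]
sleeve_mouth [(0.88, [0.5456, 0.1037, 0.1675], np.float64(0.001))]
grip_center [(0.66, [0.5171, -0.0221, 0.1483], np.float64(0.13)), (0.42, [0.6617, -0.0093, 0.0015], np.float64(0.0872))]
pencil_tip []
paddle [(0.68, [0.5543, -0.0976, 0.1566], np.float64(0.196))]
plate [(0.73, [0.4549, -0.1562, 0.0509], np.float64(0.2741)), (0.54, [0.4525, -0.151, -0.0053], np.float64(0.2695))]
top [[214.4, 177.9], [214.7, 178.5], [258.1, 186.7]]
second_long_mark [(0.48, [0.5498, 0.1028, 0.1552], np.float64(0.001))]
sleeve_mouth [(0.84, [0.5487, 0.1048, 0.1728], np.float64(-0.0007))]
grip_center [(0.64, [0.4523, -0.1512, 0.0542], np.float64(0.2698))]
pencil_tip [(0.32, [0.3499, -0.4405, -0.0016], np.float64(0.5741))]
paddle [(0.36, [0.549, 0.1028, 0.1561], np.float64(0.0012))]
plate [(0.72, [0.4561, -0.1544, 0.0556], np.float64(0.2721))]
wrist [[261.6, -78.8], [261.5, -66.0], [261.4, 264.4]]
second_long_mark []
sleeve_mouth []
grip_center [(0.95, [0.5193, -0.0227, 0.147], np.float64(0.1301))]
pencil_tip []
paddle []
plate [(0.58, [0.4568, -0.1548, 0.0537], np.float64(0.2723)), (0.38, [0.6644, -0.0121, 0.0013], np.float64(0.0894))]
```

View pics/scene4.png

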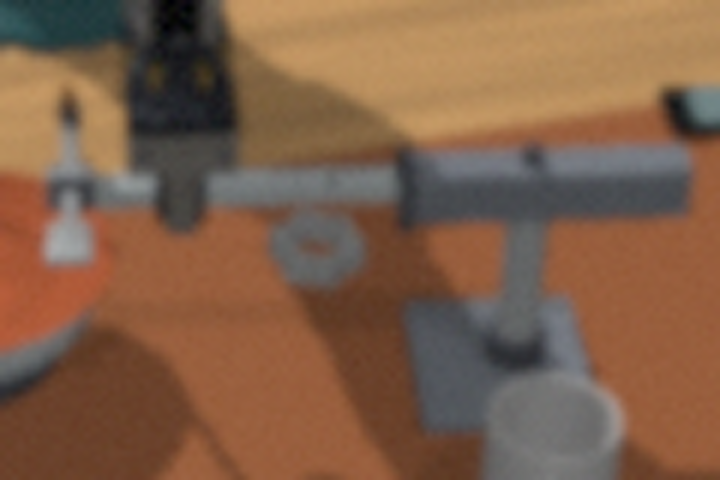

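View pics/top4.png

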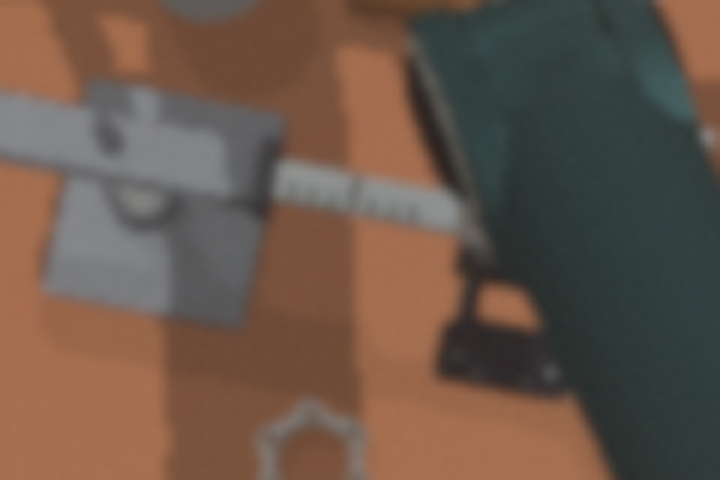

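View pics/wrist4.png

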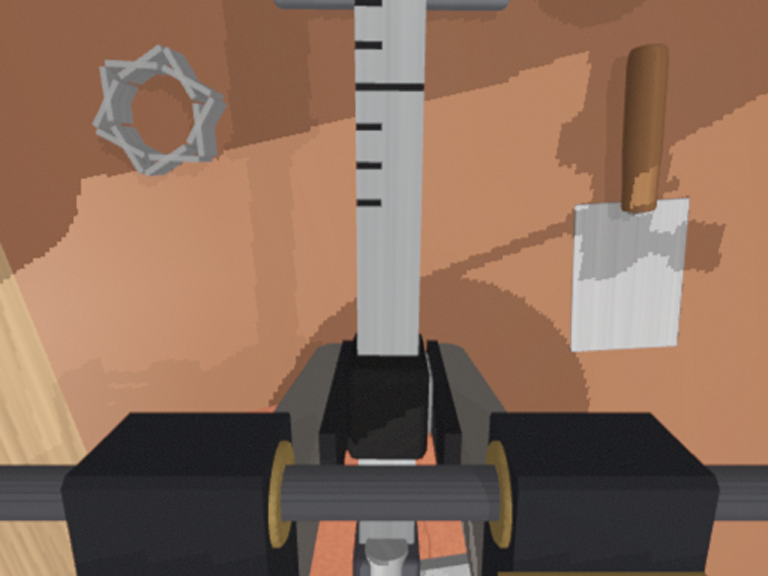

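```bash
cat >> h.py <<'E'
def ray_u(row,col,z,s):
    i=viewer.camera_info("wrist");K=i["intrinsics"];T=i["T_tool_cam"]
    d=np.array([(col-K[0,2])/K[0,0],-(row-K[1,2])/K[1,1],-1.])
    d=s["tcp_rot"]@(T[:3,:3]@d); e=s["ee_pos"]+s["tcp_rot"]@T[:3,3]
    X=e+d*(z-e[2])/d[2]; return (X[:2]-o)@g
def ticks():
    s=env.sense();p,_=viewer.read_camera("wrist");q=p.mean(-1)
    c=q[:225,240:251].mean(1); out=[]
    base=160
    r=0
    while r<225:
        if c[r]<125 and r>0:
            a=r
            while r<225 and c[r]<125: r+=1
            rr=np.arange(max(a-2,0),min(r+2,225)); w=np.clip(c[rr].max()-c[rr],0,None); ce=(w*rr).sum()/w.sum()
            out.append((round(float(ce),2),round(float(ray_u(ce,245,.157,s)),4)))
        r+=1
    return out
E
python3 - <<'E'
from h import *
s=S(); print(ticks()); print(s["tcp_rot"].round(4), RG.round(4))
print(s["joint_velocities"].round(4))
E
```

```text
t 18.38 u 0.1316 v -0.0002 z 0.1320 F [-3.9  0.4  6.3] w 0.0252
[(1.59, 0.0219), (29.7, 0.0316), (57.46, 0.0416), (84.11, 0.0515), (109.95, 0.0615), (134.78, 0.0714)]
[[-0.2099 -0.0016  0.9777]
 [-0.9777 -0.0014 -0.2099]
 [ 0.0017 -1.     -0.0013]] [[-0.209   0.      0.9779]
 [-0.9779  0.     -0.209 ]
 [ 0.     -1.      0.    ]]
[ 0.0004 -0.0016  0.002  -0.0004  0.0013 -0.0003 -0.0013]
```

```bash
python3 - <<'E'
from h import *
for name,pos in (("w1.png",np.array([0.53675435,0.05390503,0.30975136])),("w2.png",W(.0605,.0001,.2998))):
    s=dict(ee_pos=pos,tcp_rot=RG); q=cv2.resize(cv2.imread("pics/"+name),(512,384),interpolation=cv2.INTER_AREA).mean(-1)
    c=q[:,251:255].mean(1); e=q[:,250:268].mean(1)
    r0=[r for r in range(100,140) if e[r]<105 and e[r+1]>=105][-1]; edge=r0+(105-e[r0])/(e[r0+1]-e[r0])
    t=[]
    for r in range(int(edge)+5,165):
        if c[r]<110 and c[r]<=c[r-1] and c[r]<c[r+1]:
            rr=np.arange(r-3,r+4); w=np.clip(160-c[rr],0,None); t.append((w*rr).sum()/w.sum())
    cu=ray_u(edge,258,.166,s); print(name,edge,cu,[(x,ray_u(x,253,.157,s), ray_u(x,253,.157,s)-cu) for x in t])
E
```

```text
w1.png 128.2986301369863 -0.0002725341697455251 [(np.float64(136.56026962727992), np.float64(0.007818716173545978), np.float64(0.008091250343291502)), (np.float64(147.36765772298764), np.float64(0.01778127350034655), np.float64(0.018053807670092074))]
w2.png 118.56210335448776 -0.00016822608973516987 [(np.float64(127.42906217794572), np.float64(0.007873731185134236), np.float64(0.008041957274869406)), (np.float64(138.96121212121213), np.float64(0.018044428594335374), np.float64(0.018212654684070545))]
```

The 40 mm long mark reads 41.6 to 41.8 mm from the collar, and the arm's travel says the same. So the pull overshot by about 1.7 mm, and I'll correct it.

```bash
python3 - <<'E'
from h import *
cmd=.1282
for k in range(4):
    env.movel(W(cmd,.0003,.132),RG,rate=.02); env.pause(.3); s=S(); t=ticks(); print(cmd,t)
    u=(s["ee_pos"][:2]-o)@g
    m=[x[1] for x in t]; m=np.mean([x-round(x*100)/100 for x in m])
    err=np.mean([u-.1299, m+.0002]); print(u-.1299,m+.0002)
    if abs(err)<.0004: break
    cmd-=err
p,P=cloud("wrist"); save(p,"w5.png",1.5)
p,P=cloud("top"); save(p[150:230,170:290],"t5.png",6)
p,P=cloud("scene"); save(p[100:280,150:390],"s5.png",3)
E
```

```text
t 18.98 u 0.1296 v -0.0001 z 0.1320 F [-4.7  0.3  5.8] w 0.0255
0.1282 [(1.6, 0.0199), (29.7, 0.0296), (57.45, 0.0396), (84.11, 0.0495), (109.93, 0.0595), (134.79, 0.0695)]
-0.0002661279218590662 -0.0001999999999999993
```

View pics/s5.png

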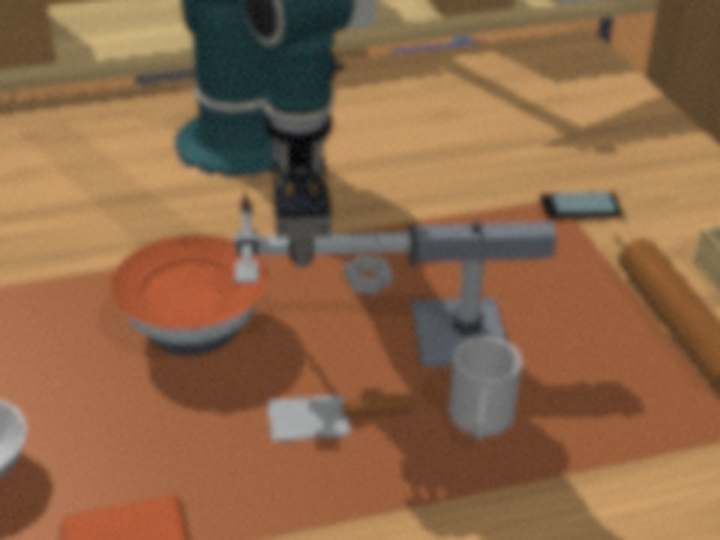

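View pics/t5.png

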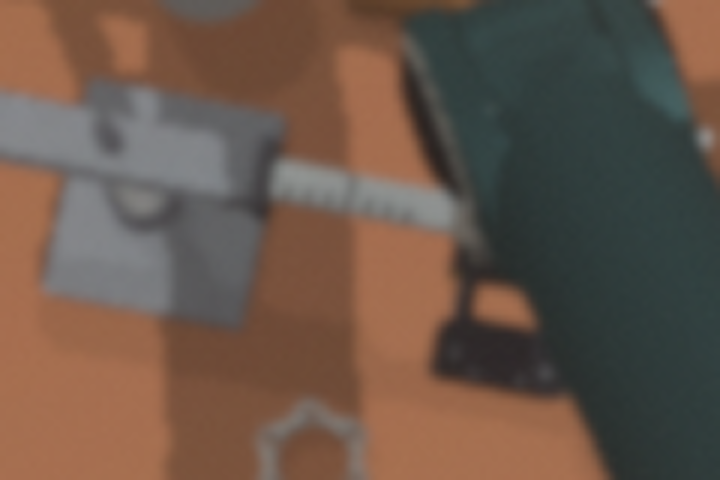

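The extension now reads 79.7 to 79.8 mm. The scene view shows the paddle still down at (245,270), the pads on the grip, and the plate and other things where they were. Handing in.

```bash
python3 - <<'E'
from h import *
S(); print(workorder.finish_job()); S()
E
```

```text
t 19.18 u 0.1296 v -0.0002 z 0.1320 F [-5.7  1.6  5.8] w 0.0253
the job is handed in; nothing more can be done
None
the job is handed in; nothing more can be done
```

I raised the pencil, pinched the grip with the lock button squeezed in, and pulled the arm out to the second long mark. I handed in at about 19 s while still holding it there.

- **Pencil:** I pressed the paddle with the closed fingers until it stopped (about 12 N). Its slope changed by 0.47 rad, which puts it at or near the 0.5 stop, and the last scene picture shows the paddle still down.
- **Grip:** the fingers close on the grip at 22 N with a 25.3 mm opening, which means the button is fully in.
- **Extension:** the first pull overshot to about 81.7 mm, so I slid the arm back with the button still in. It now reads about 79.8 mm by the scale ticks and 79.7 mm by arm travel. The second mark itself was only roughly seen: before the correction, the detectors put it at -3 mm and +1 mm from the mouth, within their error.
- **Surroundings:** the plate read within 2–4 mm of its start position (detector error), and nothing else looked moved in the last pictures. The wrist force stayed steady at about 8 N, with no sign of hard contact.

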